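Code the underside of the six-sided honey jar and check-weigh it

ROBOT

A 6-joint arm with a two-finger parallel gripper is mounted at the origin on the work surface. World frame = base frame: x ahead of the robot, y to its left, z up, the work surface at z = 0. Lengths are in m, angles in rad, forces in N, time in s.
With the tool pointing down it reaches from about 0.35 to 0.925 m from the base axis. Payload 6.4 kg.
Tool frame: the origin (TCP) lies at the very end of the fingers, on their centre line; the grasp point (between the pads) lies 19 mm behind it (arm.hold_point_z is the distance from the TCP to the grasp point, in m); z points along the fingers, y is the line along which they close (so a half turn about z gives the same grasp; the last joint's range is limited). The gripper opens to 85 mm and grips with 20 to 120 N. Pads are 22 mm wide; open, the fingers measure 114 mm over their backs; the gripper's body (76 mm by 85 mm) begins 54 mm behind the grasp point. The pads swing forward as they close: fully open they stand 13 mm farther back than shut.
Start: joints at [1.031, 0.245, 1.558, -0, 1.339, -0.174], TCP at [0.233, 0.607, 0.231] pointing down, gripper open.
Joint ranges: [-3.13, 3.13], [-1.02, 2.26], [0.13, 2.54], [-0.95, 4.09], [0.21, 2.88], [-2.74, 2.74]. Speed limits (rad/s): [2.57, 2.57, 3.14, 3.14, 3.14, 3.14].

INTERFACE

Orientations are given as [roll, pitch, yaw] about the fixed x, y, z axes, in that order (R = Rz(yaw) Ry(pitch) Rx(roll)).
In Python, from rig import arm, viewer gives the robot as it stands.
- The arm moves only by the shell command python3 -m creep 'ROWS' [OPENING] [FORCE]. ROWS is JSON, a list of rows, each a list of 6 numbers: the shift along the tool's x, y, z in cm, then the turn, a rotation vector about the tool's x, y, z in rad. In form: [[dx, dy, dz, rx, ry, rz], ...]. A call has exactly 8 rows; each row shifts and turns the commanded pose from where the row before left it, along the tool's axes as they then stand; what a row does not reach is not made up. A row lasts 1/12 s, in which the tool goes at most 41.7 mm and 7.16 degrees, less where a joint would pass 70% of its speed; a pose out of reach is approached as far as the arm can. A call with a gripper value outside its range is refused whole. OPENING is the finger opening in cm, from 0 to 8.54, set as the call begins (- or left out, the last holds). The fingers move at their own pace and stop on an object; FORCE is the grip in N (left out, the last holds). Time passes only in rows, so rows that do not move let the fingers close, or fill a call up. It gives the time, the measured TCP pose, the force, the opening and the grip force at its end, in the units of the state.
- arm.get_obs(): the state, without advancing time (a new reading comes with each control period).
- viewer.read_camera(name): name is "scene" or "top" or "wrist"; returns the picture (400x640x3 uint8, red, green, blue); there is no depth.
- viewer.camera_params(name): a dict with "vfov" (degrees; the focal length in pixels is half the picture's height over the tangent of half this angle, whatever the lens; pixels are square), "cx", "cy" (the principal point, pixels), "world_from_camera" (4x4, takes a point from camera to world coordinates). Camera axes: x right, y down, z forward; pixel columns grow to the right and rows downward; lengths in m; the calibration is good to about 2 mm. A picture is of the moment at which its call begins: read the wrist's pose just before it. camera_params takes no time and is no camera call; for the wrist camera it gives the pose at the moment of the call.
- arm.hand_in(): hands the job in; it is judged then, once.
The state is a dict: "time_s": time; "q": joint angles; "joint_velocities": joint speeds; "joint_torque": joint torques, N m; "position": TCP position; "tool_rot": TCP orientation; "force": force on the tool from outside, world axes, zero at the start; "moment": the same for the moment, N m; "grip_width": finger opening in m; "finger_force": force on a finger pad.
Only numpy, scipy, OpenCV 4.12 (cv2) and the standard library are available. Lean on these libraries where they do the work, as an engineer would, in place of code of your own. Each camera call takes 0.05 s, during which the arm holds its last target. There are 200 camera calls.

TASK

Pick up the six-sided honey jar and press it, upright and centred, down onto the sprung plate of the coding unit until the plate is fully depressed, and hold it down for about a second so that it prints on the jar's underside. Then lift it off and stand it upright on the steel platform of the bench scale, and let go.

Things in the scene. Friction and masses are not known exactly. Their poses are not given: they have to be found in the camera images.
- jar: The only six-sided jar (the others are round): amber, full, round brass-coloured lid; 0.22-0.36 kg, rigid, standing on the table. Body 54 mm across flats, 62 over corners, from underside to 68 mm up; lid 43 mm wide, 72 to 86 mm up. Origin: centre of underside; z up; x normal to a flat (flats face every 60 degrees from x). Grip across two flats about 50 mm up.
- plate_top (a point): Centre of the top of the coding unit's level sprung steel plate, 100 x 100 mm, black printing disc (32 mm) flush in its middle. Top 64 mm above the table at rest, 52 fully down; the point moves with it. z up, x to the grey control box (75 mm high, 75 to 125 mm off). Fixed aluminium housing below, 150 x 140 mm. Unit and scale stand either side of the jars and may swap sides.
- press_plate (a joint): How far the sprung plate is depressed: 0 at rest (up), 0.012 m fully down at its stop. It starts to move at about 5.5 N, needs about 10 N to be fully down, and springs back when let go; the jar's weight alone does not move it. The jar may be pressed at any yaw.
- scale: Bench scale, fixed to the table: level rigid steel platform 220 mm (along its x) by 190 mm (y), top 60 mm above the table; a grey read-out box 50 mm high stands off its +x side, 115 to 165 mm from the centre. Origin: on the table, below the middle of the platform; z up.
Mind the look-alikes: they are no part of the job. What is shaped like the jar but blue or turquoise is not meant.

How it is judged:
By the outcome, as a careful person would: the job done as asked, in the order asked, and still so for the second after the job is handed in, with the robot touching nothing.
It also fails if it takes over 48 s, if anything falls off the work surface, if the arm or the gripper's body presses on something with over 40 N, if the wrist force passes 120 N, or if a joint passes its speed limit or range.

## Working session

There is one attempt and no reset: what is moved stays moved. The work goes in short steps, Python scripts to look and compute and a shell command to move; the robot and the scene stay as the last step left them, time stands still between calls to the robot, and variables do not carry over. Pictures are saved under pics/ and viewed, at most 10 in all, crops included, and the job is handed in when it is done.

```bash
mkdir -p pics; ls
python3 - <<'E'
from rig import arm, viewer
import cv2, numpy as np
for n in ("top","scene"):
    p=viewer.camera_params(n); print(n,p["vfov"],p["cx"],p["cy"],np.round(p["world_from_camera"],3).tolist(),[k for k in p])
    cv2.imwrite(f"pics/{n}0.png",viewer.read_camera(n)[:,:,::-1])
o=arm.get_obs();print(o["time_s"],o["position"],o["tool_rot"],arm.hold_point_z)
E
```

```text
pics
top 54.75166436477906 326.350943277702 195.30528072636656 [[0.085, -0.975, 0.207, 0.404], [-0.996, -0.083, 0.017, -0.005], [0.001, -0.207, -0.978, 0.993], [0.0, 0.0, 0.0, 1.0]] ['vfov', 'cx', 'cy', 'world_from_camera']
scene 54.68432328692033 313.43230468625416 203.55620268036 [[0.758, 0.479, -0.442, 0.934], [0.652, -0.55, 0.522, -0.402], [0.007, -0.685, -0.729, 0.655], [0.0, 0.0, 0.0, 1.0]] ['vfov', 'cx', 'cy', 'world_from_camera']
0.1 [0.23222857 0.606547   0.2302782 ] [-3.13984129e+00 -2.90868904e-04  2.77575989e+00] 0.0187
```

View pics/top0.png

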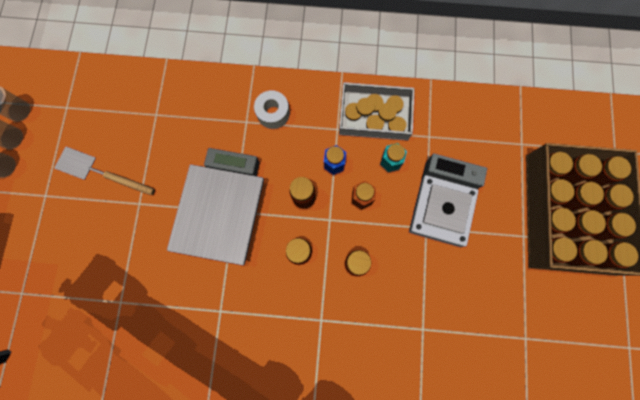

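View pics/scene0.png

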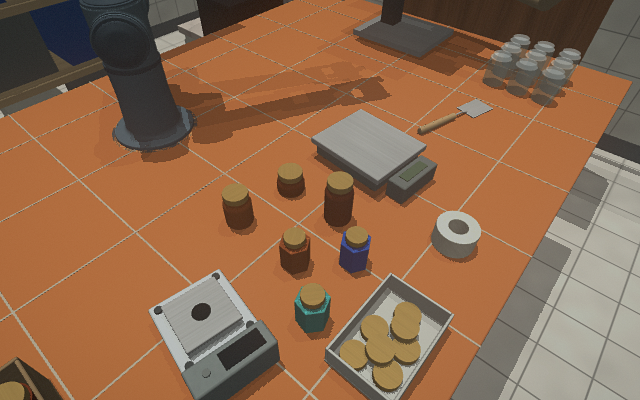

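The top view shows the amber hex jar at (364,194), between two round jars and the blue and turquoise hexes. The scale platform is centred near (216,214) and the coding disc at (448,208). The scene view agrees: jar (295,250), disc (201,312).

```bash
cat > h.py <<'E'
from rig import arm, viewer
import cv2, numpy as np
def ray(n,u,v,p=None):
    p=p or viewer.camera_params(n); T=np.array(p["world_from_camera"]); f=200/np.tan(np.radians(p["vfov"]/2))
    return T[:3,3],T[:3,:3]@np.array([(u-p["cx"])/f,(v-p["cy"])/f,1])
def at(n,u,v,z,p=None):
    o,d=ray(n,u,v,p); return np.round(o+d*(z-o[2])/d[2],4)
def tri(*obs):
    A=np.zeros((3,3));b=np.zeros(3)
    for n,u,v in obs:
        o,d=ray(n,u,v);d/=np.linalg.norm(d);P=np.eye(3)-np.outer(d,d);A+=P;b+=P@o
    return np.round(np.linalg.solve(A,b),4)
E
python3 - <<'E'
from h import *
print("jar lid",at("top",365,187,.086),at("scene",295,235,.086),tri(("top",365,187),("scene",295,235)))
print("disc",at("top",448,208,.064),at("scene",201,312,.064),tri(("top",448,208),("scene",201,312)))
for c in [(191,167),(264,177),(245,263),(168,250)]: print("scale",at("top",*c,.06))
for c in [(366,110),(425,147),(375,180),(312,143)]: print("scale s",at("scene",*c,.06))
for n,u,v in [("blue",335,154),("turq",395,150),("tall",302,185),("r1",299,247),("r2",359,260)]: print(n,at("top",u,v,.086))
for c in [(433,178),(476,184),(467,238),(423,231)]: print("plate",at("top",*c,.064))
def crop(n,x0,x1,y0,y1,s):
    return cv2.resize(cv2.imread(f"pics/{n}0.png")[y0:y1,x0:x1],None,fx=s,fy=s,interpolation=cv2.INTER_CUBIC)
a=crop("top",325,405,165,225,5); b=crop("scene",260,340,215,275,5)
c=crop("top",405,495,150,250,3);
im=np.zeros((600,800,3),np.uint8); im[:300,:400]=a; im[:300,400:]=b; im[300:600,:270]=c; im[300:600,270:800]=cv2.resize(crop("top",160,270,140,270,1)[:,:],(530,300)) if 0 else 0
d=crop("scene",145,285,265,365,3); im[300:600,300:720]=d
cv2.imwrite("pics/c1.png",im)
E
```

```text
jar lid [ 0.6237 -0.0807  0.086 ] [ 0.6152 -0.0786  0.086 ] [ 0.6206 -0.0815  0.0937]
disc [ 0.5937 -0.2879  0.064 ] [ 0.5954 -0.2878  0.064 ] [ 0.5943 -0.2879  0.0625]
scale [0.6443 0.3555 0.06  ]
scale [0.6341 0.1699 0.06  ]
scale [0.4201 0.19   0.06  ]
scale [0.4349 0.3779 0.06  ]
scale s [0.4524 0.3844 0.06  ]
scale s [0.655  0.3481 0.06  ]
scale s [0.6296 0.1695 0.06  ]
scale s [0.4362 0.1774 0.06  ]
blue [ 0.7005 -0.0018  0.086 ]
turq [ 0.7234 -0.1483  0.086 ]
tall [0.6157 0.0713 0.086 ]
r1 [0.467  0.0637 0.086 ]
r2 [ 0.449 -0.078  0.086]
plate [ 0.6663 -0.2493  0.064 ]
plate [ 0.66   -0.3558  0.064 ]
plate [ 0.5242 -0.3349  0.064 ]
plate [ 0.5321 -0.2289  0.064 ]
```

View pics/c1.png

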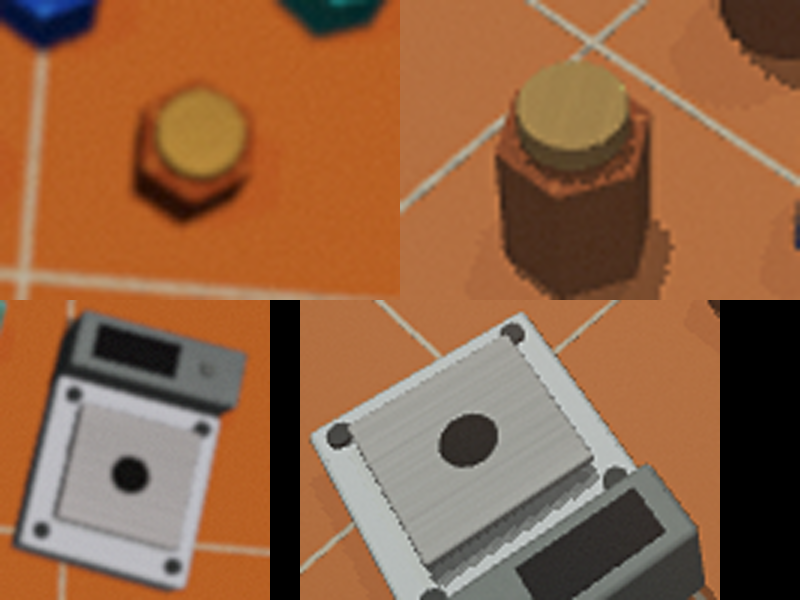

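The enlarged crops put the lid top at (365.4,191.4) in top and (294.4,236.4) in scene. The disc is at (448.3,208.3) in top and (201,311.7) in scene. I'll move above the jar and look with the wrist camera.

```bash
python3 -c "
from h import *
print(tri(('top',365.4,191.4),('scene',294.4,236.4)),at('top',365.4,191.4,.086),at('scene',294.4,236.4,.086));print(at('top',448.3,208.3,.064),at('scene',201,311.7,.064))"
R='x'; python3 -m creep '[[-2.9,-2.5,0,0,0,0],[-2.9,-2.5,0,0,0,0],[-2.9,-2.5,0,0,0,0],[-2.9,-2.5,0,0,0,0],[-2.9,-2.5,0,0,0,0],[-2.9,-2.5,0,0,0,0],[-2.9,-2.5,0,0,0,0],[-2.9,-2.5,0,0,0,0]]' 8.5 40
python3 -m creep '[[-2.9,-2.5,0,0,0,0],[-2.9,-2.5,0,0,0,0],[-2.9,-2.5,0,0,0,0],[-2.9,-2.5,0,0,0,0],[-2.9,-2.5,0,0,0,0],[-2.9,-2.5,0,0,0,0],[-2.9,-2.5,0,0,0,0],[-2.9,-2.5,0,0,0,0]]'
```

```text
[ 0.6144 -0.0815  0.0835] [ 0.6129 -0.0823  0.086 ] [ 0.6166 -0.0818  0.086 ]
[ 0.593  -0.2887  0.064 ] [ 0.595  -0.2874  0.064 ]
time_s: 0.77
position: [0.3778, 0.3355, 0.2309]
tool_rot: [-3.141, -0.0, 2.776]
force: [0.3, 0.6, 0.9]
grip_width: 0.0851
finger_force: 0.0
time_s: 1.43
position: [0.523, 0.0657, 0.231]
tool_rot: [-3.142, -0.0, 2.775]
force: [1.3, 1.0, 0.2]
grip_width: 0.0853
finger_force: 0.0
```

```bash
python3 -m creep '[[-2.3,-1.75,0,0,0,0],[-2.3,-1.75,0,0,0,0],[-2.3,-1.75,0,0,0,0],[-2.3,-1.75,0,0,0,0],[-2.3,-1.75,0,0,0,0],[-2.3,-1.75,0,0,0,0],[0,0,0,0,0,0],[0,0,0,0,0,0]]'
python3 - <<'E'
from h import *
import json
p=viewer.camera_params("wrist");im=viewer.read_camera("wrist")
print(np.round(p["world_from_camera"],3).tolist(),p["vfov"])
cv2.imwrite("pics/w1.png",im[:,:,::-1])
p["world_from_camera"]=np.array(p["world_from_camera"]).tolist();json.dump(p,open("w1.json","w"))
E
```

```text
time_s: 2.1
position: [0.614, -0.0809, 0.2305]
tool_rot: [3.141, -0.002, 2.774]
force: [0.3, 1.1, 0.6]
grip_width: 0.0847
finger_force: 0.0
[[0.359, 0.887, 0.288, 0.538], [0.933, -0.342, -0.112, -0.052], [-0.001, 0.309, -0.951, 0.373], [0.0, 0.0, 0.0, 1.0]] 66.34623508132304
```

View pics/w1.png

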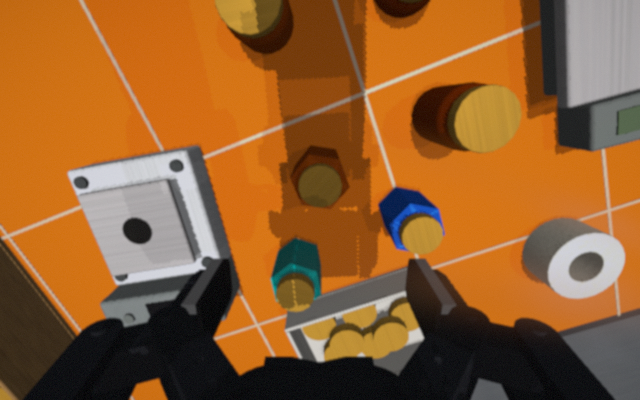

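The wrist view shows the amber hex jar with its lid at (320,185) in the arm's shadow. The disc is at (137,230), the blue jar at (420,230) and the turquoise one at (297,285). I'll enlarge the jar, brightened, to get its yaw.

```bash
cat >> h.py <<'E'
def proj(p,X):
    T=np.linalg.inv(np.array(p["world_from_camera"]));c=T[:3,:3]@X+T[:3,3];f=200/np.tan(np.radians(p["vfov"]/2))
    return np.array([p["cx"]+f*c[0]/c[2],p["cy"]+f*c[1]/c[2]])
E
python3 - <<'E'
from h import *
import json
p=json.load(open("w1.json"))
print(at("wrist",320,185,.086,p),at("wrist",137,230,.064,p),proj(p,np.array([.614,-.0815,.086])),proj(p,np.array([.594,-.288,.064])))
out=np.zeros((600,800,3),np.uint8)
w=cv2.imread("pics/w1.png");t=cv2.imread("pics/top0.png")
def cr(im,x0,y0,n,s,g): 
    c=cv2.resize(im[y0:y0+n,x0:x0+n],None,fx=s,fy=s,interpolation=cv2.INTER_CUBIC);return (255*(c/255.)**g).astype(np.uint8)
out[:400,:400]=cr(w,280,135,80,5,.6);out[:400,400:]=cr(t,340,170,50,8,.8)
cv2.imwrite("pics/c2.png",out[:400])
E
```

```text
[ 0.6105 -0.0789  0.086 ] [ 0.5917 -0.2862  0.064 ] [318.77349201 189.17072041] [136.67638906 232.37741786]
```

View pics/c2.png

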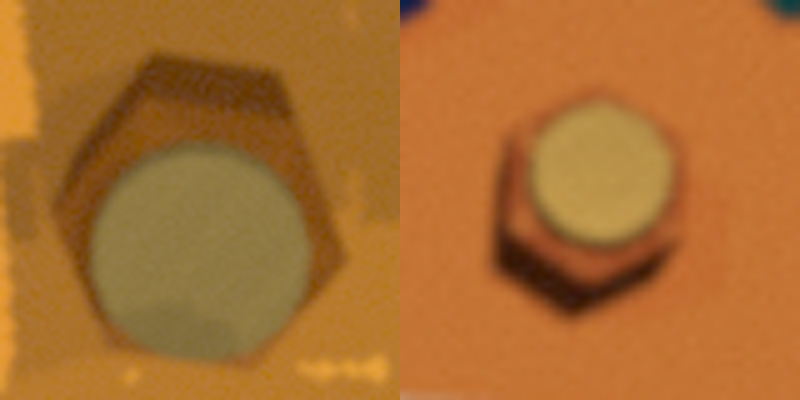

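Run:
```python
from h import *
import json
from scipy.optimize import least_squares
p=json.load(open("w1.json"))
px=[(311,145.4,0),(335,149.4,0),(308.4,154.4,.068),(339,158.6,.068),(291.6,176,.068),(349,186,.068),(302,204,.068),(329,207.4,.068)]
P=np.array([at("wrist",u,v,z,p) for u,v,z in px]);print(P)
def res(s):
    a=s[2]+np.pi/6+np.arange(6)*np.pi/3; C=np.c_[s[0]+.031*np.cos(a),s[1]+.031*np.sin(a)]
    return np.concatenate([C[np.argmin(((C-q[:2])**2).sum(1))]-q[:2] for q in P])
for y0 in (0,.3,.6,.9):
    r=least_squares(res,[.611,-.08,y0],x_scale=[.01,.01,.1]);print(r.cost,r.x[:2],np.degrees(r.x[2])%60)
a=np.arctan2(*(P[1]-P[0])[1::-1]);print("edge dirs",[np.degrees(np.arctan2((P[j]-P[i])[1],(P[j]-P[i])[0]))%60 for i,j in((0,1),(2,3),(6,7),(4,2),(3,5),(4,6),(5,7))])
```

```text
[[ 0.5821 -0.0793  0.    ]
 [ 0.5971 -0.0538  0.    ]
 [ 0.5814 -0.08    0.068 ]
 [ 0.5964 -0.053   0.068 ]
 [ 0.5958 -0.1042  0.068 ]
 [ 0.6268 -0.053   0.068 ]
 [ 0.6275 -0.1056  0.068 ]
 [ 0.6413 -0.0804  0.068 ]]
0.0005365517512752265 [ 0.6032855  -0.08603503] 3.463336303059358
6.52337549671428e-06 [ 0.61184323 -0.0795515 ] 29.67264787154135
6.523375496410102e-06 [ 0.61184323 -0.0795515 ] 29.672671176700938
6.523375498383154e-06 [ 0.61184324 -0.0795515 ] 29.672708687638774
edge dirs [np.float64(59.5344550805401), np.float64(0.9453959009228328), np.float64(1.2940474565988538), np.float64(0.7543940795585655), np.float64(0.0), np.float64(57.47123026036525), np.float64(57.88766248173139)]
```

```bash
python3 -m creep '[[0,0,2,0,0,-0.092],[0,0,2,0,0,-0.092],[0,0,2,0,0,-0.092],[0,0,2,0,0,-0.092],[0.1,0.05,3,0,0,0],[0,0,3,0,0,0],[0,0,3,0,0,0],[0,0,3,0,0,0]]' && python3 -m creep '[[0,0,0,0,0,0],[0,0,0,0,0,0],[0,0,0,0,0,0],[0,0,0,0,0,0],[0,0,0,0,0,0],[0,0,0,0,0,0],[0,0,0,0,0,0],[0,0,0,0,0,0]]' 4.5 50
```

```text
time_s: 2.82
position: [0.6123, -0.0779, 0.0302]
tool_rot: [3.141, -0.0, -3.138]
force: [-0.3, -0.9, -0.2]
grip_width: 0.0849
finger_force: 0.0
time_s: 3.48
position: [0.614, -0.0796, 0.0329]
tool_rot: [-3.141, 0.002, -3.139]
force: [-1.7, 0.9, 6.0]
grip_width: 0.0532
finger_force: 54.7
```

```bash
python3 -m creep '[[0,0,-1,0,0,0],[0,0,-2,0,0,0],[0,0,-2.5,0,0,0],[0,0,-2.5,0,0,0],[0,0,-2.5,0,0,0],[0,0,-2.5,0,0,0],[0,0,-1,0,0,0],[0,0,0,0,0,0]]'
python3 - <<'E'
from h import *
import json
out=[]
for n in ("scene","wrist"):
    p=viewer.camera_params(n);im=viewer.read_camera(n)[:,:,::-1];out.append(im)
    p["world_from_camera"]=np.array(p["world_from_camera"]).tolist();json.dump(p,open(n+"2.json","w"));cv2.imwrite(f"pics/{n}2.png",im)
o=arm.get_obs();print(o["position"],o["tool_rot"],o["force"],o["moment"])
cv2.imwrite("pics/c3.png",np.vstack([out[0][30:330],out[1][100:]]))
E
```

```text
time_s: 4.15
position: [0.6147, -0.08, 0.1747]
tool_rot: [-3.14, 0.006, -3.139]
force: [0.3, -0.5, -1.9]
grip_width: 0.0533
finger_force: 53.9
[ 0.61237354 -0.07924491  0.17020368] [ 3.14119819e+00 -1.42053824e-03 -3.13941235e+00] [ 0.12756529 -1.57581657 -3.11959674] [ 0.01590902  0.02465583 -0.02645325]
```

View pics/c3.png

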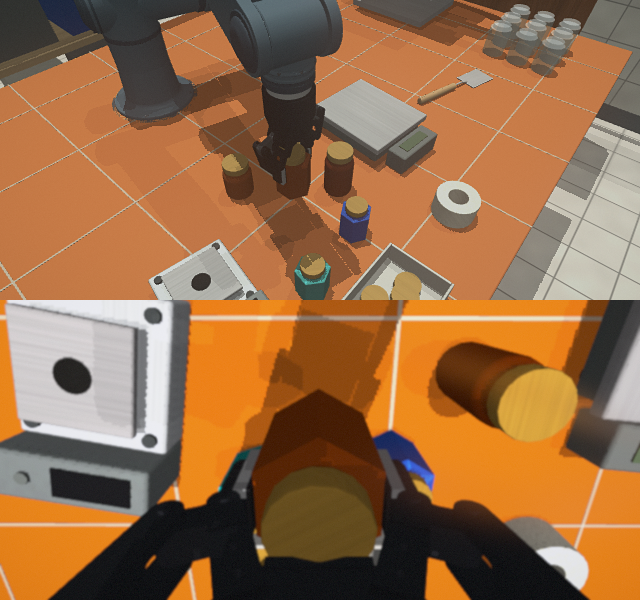

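The jar is held upright, with its near bottom corner at wrist (320,190) and the lid front edge at (321,267). The disc in the wrist view is at (71,176). I'll cross-check the jar's position in the hand and the disc's position.

Run:
```python
from h import *
import json
p=json.load(open("wrist2.json"))
print(at("wrist",320,190,.140,p)+[.031,0,0],at("wrist",321,267,.226,p)+[.0215,0,0],at("wrist",71,176,.064,p))
for dx in(.61,.614):print(proj(p,np.array([dx-.031,-.08,.14])),proj(p,np.array([dx-.0215,-.08,.226])))
# refine disc by centroid of dark blob in all views
import glob
for f,c,n in(("wrist2",(71,176),p),("w1",(137,230),json.load(open("w1.json"))),("top0",(448,208),viewer.camera_params("top")),("scene0",(201,312),viewer.camera_params("scene"))):
    g=cv2.imread(f"pics/{f}.png",0); r=30 if f=="wrist2" else 16; x,y=c; w=g[y-r:y+r,x-r:x+r]
    m=(w<80).astype(np.uint8); k,l,s,ce=cv2.connectedComponentsWithStats(m); i=l[r,r]; u,v=ce[i]+[x-r,y-r]
    print(f,s[i][4],u,v,at(None,u,v,.064,n))
```

```text
[ 0.6131 -0.079   0.14  ] [ 0.6047 -0.079   0.226 ] [ 0.5925 -0.2874  0.064 ]
[318.30405552 184.93356698] [317.93592377 281.02355999]
[318.28910246 191.45764943] [317.91397208 291.38761527]
wrist2 984 71.6788617886179 175.4532520325203 [ 0.592  -0.2867  0.064 ]
w1 546 136.82051282051282 230.3974358974359 [ 0.592  -0.2866  0.064 ]
top0 110 447.90909090909093 207.83636363636364 [ 0.5941 -0.2877  0.064 ]
scene0 260 200.8 311.2653846153846 [ 0.5941 -0.2872  0.064 ]
```

```bash
python3 -m creep '[[0.15,-1.5,0,0,0,0],[0.3,-3,0,0,0,0],[0.35,-3.5,0,0,0,0],[0.35,-3.5,0,0,0,0],[0.35,-3.5,0,0,0,0],[0.3,-3,0,0,0,0],[0.2,-2,0,0,0,0],[0.05,-0.7,0,0,0,0]]' && python3 -m creep '[[0,0,1,0,0,0],[0,0,1.5,0,0,0],[0,0,1.5,0,0,0],[0,0,1,0,0,0],[0,0,0.5,0,0,0],[0,0,0.5,0,0,0],[0,0,0,0,0,0],[0,0,0,0,0,0]]'
python3 - <<'E'
from h import *
import json
p=viewer.camera_params("wrist");w=viewer.read_camera("wrist")[:,:,::-1];q=viewer.camera_params("scene");s=viewer.read_camera("scene")[:,:,::-1]
cv2.imwrite("pics/w3.png",w);cv2.imwrite("pics/s3.png",s)
p["world_from_camera"]=np.array(p["world_from_camera"]).tolist();json.dump(p,open("w3.json","w"))
P=np.array([arm.get_obs()["position"] for _ in range(1)]);print(P,arm.get_obs()["force"])
a=cv2.resize(w[40:400,120:520],(400,360));a=cv2.resize(w[60:310,170:470],None,fx=1.333,fy=1.333);b=cv2.resize(s[190:390,110:310],(400,400))
o=np.zeros((400,800,3),np.uint8);o[:a.shape[0],:400]=a[:400,:400];o[:,400:]=b;cv2.imwrite("pics/c4.png",o)
E
```

```text
time_s: 4.92
position: [0.591, -0.2898, 0.1686]
tool_rot: [3.14, -0.003, 3.14]
force: [-0.1, 1.0, -3.4]
grip_width: 0.0539
finger_force: 53.9
time_s: 5.58
position: [0.5933, -0.2863, 0.1114]
tool_rot: [-3.141, 0.0, -3.139]
force: [0.0, 0.5, -3.0]
grip_width: 0.0535
finger_force: 53.9
[[ 0.59360419 -0.28672087  0.11232512]] [ 0.69924906 -0.24301807 -2.93335396]
```

View pics/c4.png

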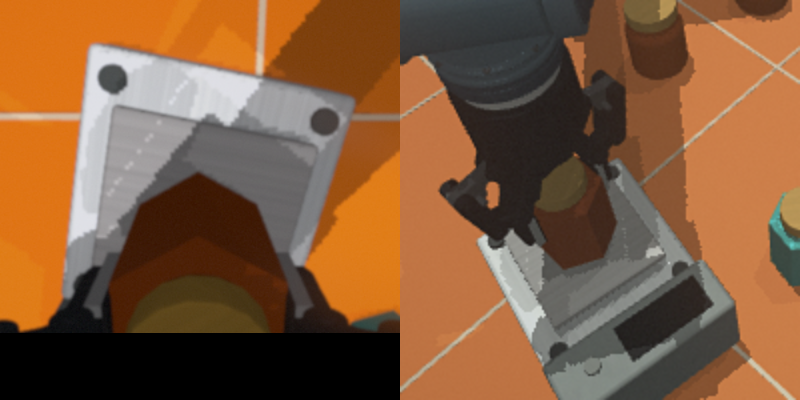

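The jar hangs over the plate. Its near bottom corner is at wrist (320,190), and the plate's near corners are at (254,139) and (408.5,171). I'll check the centring from these.

Run:
```python
from h import *
import json
p=json.load(open("w3.json"))
a=at("",170+112/1.333,60+105/1.333,.064,p);b=at("",170+318/1.333,60+148/1.333,.064,p)
d=(b-a);L=np.linalg.norm(d);d/=L;n=np.array([-d[1],d[0],0]);n*=np.sign(n[0])
print(a,b,L,"plate yaw",np.degrees(np.arctan2(n[1],n[0])),"centre",(a+b)/2+.05*n)
print("jar",at("",320,189.8,.082,p)+[.031,0,0])
```

```text
[ 0.5339 -0.326   0.064 ] [ 0.5537 -0.2297  0.064 ] 0.09831444451350983 plate yaw -11.618524352794593 centre [ 0.59277551 -0.28791973  0.064     ]
jar [ 0.592  -0.2856  0.082 ]
```

```bash
python3 -m creep '[[0,-0.15,0.4,0,0,0],[0,0,0.4,0,0,0],[0,0,0.4,0,0,0],[0,0,0.3,0,0,0],[0,0,0.2,0,0,0],[0,0,0.2,0,0,0],[0,0,0.1,0,0,0],[0,0,0,0,0,0]]' && python3 -m creep '[[0,0,0.15,0,0,0],[0,0,0.15,0,0,0],[0,0,0.15,0,0,0],[0,0,0.15,0,0,0],[0,0,0,0,0,0],[0,0,0,0,0,0],[0,0,0,0,0,0],[0,0,0,0,0,0]]' - 80
```

```text
time_s: 6.35
position: [0.5931, -0.2881, 0.0918]
tool_rot: [-3.141, 0.0, -3.139]
force: [-3.0, 1.8, 4.6]
grip_width: 0.0536
finger_force: 54.8
time_s: 7.02
position: [0.5933, -0.2882, 0.0864]
tool_rot: [-3.141, 0.001, -3.139]
force: [-4.4, 1.8, 7.0]
grip_width: 0.0535
finger_force: 88.3
```

```bash
python3 -m creep '[[0,0,0.15,0,0,0],[0,0,0.15,0,0,0],[0,0,0.15,0,0,0],[0,0,0.15,0,0,0],[0,0,0,0,0,0],[0,0,0,0,0,0],[0,0,0,0,0,0],[0,0,0,0,0,0]]' && python3 -m creep '[[0,0,0.1,0,0,0],[0,0,0.1,0,0,0],[0,0,0.1,0,0,0],[0,0,0,0,0,0],[0,0,0,0,0,0],[0,0,0,0,0,0],[0,0,0,0,0,0],[0,0,0,0,0,0]]'
```

```text
time_s: 7.68
position: [0.5944, -0.2887, 0.0849]
tool_rot: [-3.14, 0.002, -3.139]
force: [-11.4, 6.5, 26.0]
grip_width: 0.0532
finger_force: 91.0
time_s: 8.35
position: [0.5951, -0.2891, 0.0849]
tool_rot: [-3.14, 0.003, -3.139]
force: [-16.3, 8.7, 39.0]
grip_width: 0.053
finger_force: 92.5
```

```bash
python3 -m creep '[[0,0,-0.1,0,0,0],[0,0,-0.1,0,0,0],[0,0,0,0,0,0],[0,0,0,0,0,0],[0,0,0,0,0,0],[0,0,0,0,0,0],[0,0,0,0,0,0],[0,0,0,0,0,0]]' && python3 -m creep '[[0,0,0,0,0,0],[0,0,0,0,0,0],[0,0,0,0,0,0],[0,0,0,0,0,0],[0,0,0,0,0,0],[0,0,0,0,0,0],[0,0,0,0,0,0],[0,0,0,0,0,0]]'
python3 - <<'E'
from h import *
w=viewer.read_camera("wrist")[:,:,::-1];s=viewer.read_camera("scene")[:,:,::-1]
cv2.imwrite("pics/w4.png",w);cv2.imwrite("pics/s4.png",s)
a=cv2.resize(w[60:310,170:470],None,fx=1.333,fy=1.333);b=cv2.resize(s[190:390,110:310],(400,400))
o=np.zeros((400,800,3),np.uint8);o[:a.shape[0],:400]=a[:400,:400];o[:,400:]=b;cv2.imwrite("pics/c5.png",o)
E
```

```text
time_s: 9.02
position: [0.595, -0.2891, 0.0849]
tool_rot: [-3.14, 0.003, -3.139]
force: [-11.2, 6.4, 28.4]
grip_width: 0.0531
finger_force: 91.2
time_s: 9.68
position: [0.595, -0.2891, 0.0849]
tool_rot: [-3.14, 0.003, -3.139]
force: [-9.9, 7.0, 29.4]
grip_width: 0.0531
finger_force: 91.2
```

View pics/c5.png

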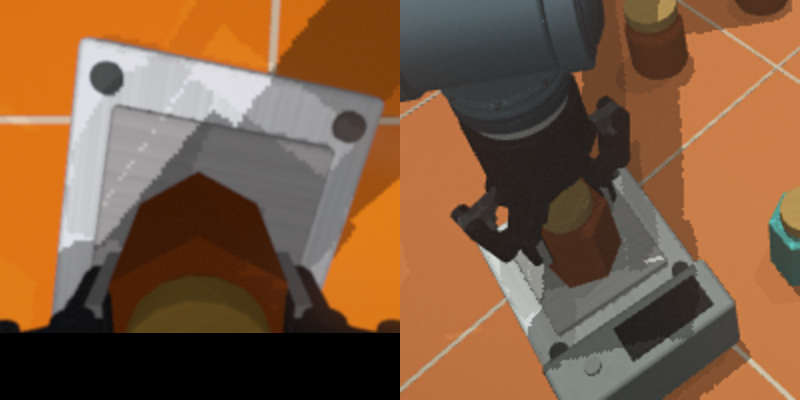

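The plate sits flush at its stop under about 29 N. It was held there for over 2 s with the jar upright and centred. Next I lift and carry the jar over to the scale.

```bash
python3 -m creep '[[0,0,-0.5,0,0,0],[0,0,-1,0,0,0],[0,0,-2,0,0,0],[0,0,-3,0,0,0],[0,0,-3,0,0,0],[0,0,-3,0,0,0],[0,0,-3,0,0,0],[0,0,-1.5,0,0,0]]' && python3 -m creep '[[0.15,1.5,0,0,0,0],[0.3,3,0,0,0,0],[0.4,4,0,0,0,0],[0.4,4,0,0,0,0],[0.4,4,0,0,0,0],[0.4,4,0,0,0,0],[0.4,4,0,0,0,0],[0.4,4,0,0,0,0]]' && python3 -m creep '[[0.4,4,0,0,0,0],[0.4,4,0,0,0,0],[0.4,4,0,0,0,0],[0.4,4,0,0,0,0],[0.4,4,0,0,0,0],[0.4,4,0,0,0,0],[0.2,2,0,0,0,0],[0.1,1,0,0,0,0]]'
python3 - <<'E'
from h import *
t=viewer.read_camera("top")[:,:,::-1];s=viewer.read_camera("scene")[:,:,::-1]
cv2.imwrite("pics/t5.png",t);cv2.imwrite("pics/s5.png",s)
cv2.imwrite("pics/c6.png",np.hstack([cv2.resize(t[120:320,120:320],(400,400)),cv2.resize(s[60:260,260:460],(400,400))]))
print(arm.get_obs()["q"],arm.get_obs()["position"],arm.get_obs()["force"])
E
```

```text
time_s: 10.45
position: [0.5942, -0.2886, 0.2521]
tool_rot: [-3.138, 0.005, -3.139]
force: [-0.1, 0.1, -1.1]
grip_width: 0.0531
finger_force: 87.5
time_s: 11.12
position: [0.5621, -0.0004, 0.246]
tool_rot: [3.141, -0.003, -3.139]
force: [0.5, -0.2, -2.5]
grip_width: 0.0526
finger_force: 87.5
time_s: 11.78
position: [0.534, 0.27, 0.2459]
tool_rot: [-3.142, -0.003, -3.136]
force: [0.4, -0.7, -2.6]
grip_width: 0.0528
finger_force: 87.4
[ 2.75401635e-01  1.14780133e-01  1.67820626e+00 -3.77752853e-05
  1.35134439e+00 -1.30028867e+00] [0.53485128 0.26813913 0.24642165] [-0.24580428 -0.33302241 -2.54876623]
```

View pics/c6.png

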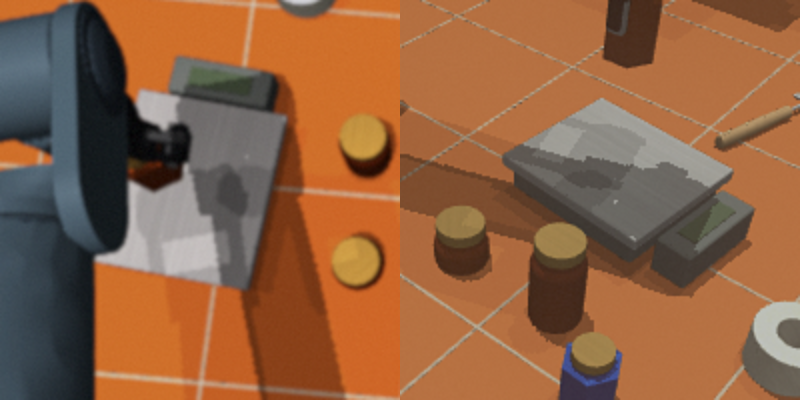

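The platform is clear, with scene corners at (361,109), (426,146), (379,182) and (311,138). The jar hangs over its middle, so I lower it.

```bash
python3 -m creep '[[-0.1,0,1,0,0,0],[0,0,2,0,0,0],[0,0,2.5,0,0,0],[0,0,2.5,0,0,0],[0,0,2.5,0,0,0],[0,0,2,0,0,0],[0,0,1,0,0,0],[0,0,0.5,0,0,0]]' && python3 -m creep '[[0,0,0.2,0,0,0],[0,0,0.2,0,0,0],[0,0,0.2,0,0,0],[0,0,0.1,0,0,0],[0,0,0.1,0,0,0],[0,0,0.1,0,0,0],[0,0,0,0,0,0],[0,0,0,0,0,0]]'
```

```text
time_s: 12.55
position: [0.5361, 0.265, 0.1055]
tool_rot: [-3.14, -0.004, -3.142]
force: [-0.7, -0.2, -3.1]
grip_width: 0.0529
finger_force: 87.4
time_s: 13.22
position: [0.5373, 0.267, 0.0994]
tool_rot: [3.142, 0.0, -3.139]
force: [-0.6, 0.9, -3.4]
grip_width: 0.053
finger_force: 87.4
```

```bash
python3 -m creep '[[0,0,0.1,0,0,0],[0,0,0.1,0,0,0],[0,0,0.1,0,0,0],[0,0,0.1,0,0,0],[0,0,0,0,0,0],[0,0,0,0,0,0],[0,0,0,0,0,0],[0,0,0,0,0,0]]';  python3 -m creep '[[0,0,0.1,0,0,0],[0,0,0.1,0,0,0],[0,0,0,0,0,0],[0,0,0,0,0,0],[0,0,0,0,0,0],[0,0,0,0,0,0],[0,0,0,0,0,0],[0,0,0,0,0,0]]'
```

```text
time_s: 13.88
position: [0.5373, 0.2669, 0.0953]
tool_rot: [3.142, 0.0, -3.139]
force: [-0.4, -0.7, -2.1]
grip_width: 0.0535
finger_force: 87.4
time_s: 14.55
position: [0.5373, 0.2669, 0.0933]
tool_rot: [3.142, 0.0, -3.139]
force: [0.7, 0.9, -3.4]
grip_width: 0.053
finger_force: 87.7
```

```bash
python3 -m creep '[[0,0,0.1,0,0,0],[0,0,0.05,0,0,0],[0,0,0,0,0,0],[0,0,0,0,0,0],[0,0,0,0,0,0],[0,0,0,0,0,0],[0,0,0,0,0,0],[0,0,0,0,0,0]]'
```

```text
time_s: 15.22
position: [0.5375, 0.267, 0.0931]
tool_rot: [-3.141, 0.0, -3.139]
force: [-3.9, -1.8, 4.6]
grip_width: 0.0529
finger_force: 88.5
```

Contact, at the expected height. I'll open slowly and then retreat straight up.

```bash
python3 -m creep '[[0,0,-0.1,0,0,0],[0,0,0,0,0,0],[0,0,0,0,0,0],[0,0,0,0,0,0],[0,0,0,0,0,0],[0,0,0,0,0,0],[0,0,0,0,0,0],[0,0,0,0,0,0]]' 8.5 20 && python3 -m creep '[[0,0,-0.5,0,0,0],[0,0,-1,0,0,0],[0,0,-2,0,0,0],[0,0,-2,0,0,0],[0,0,-3,0,0,0],[0,0,-3,0,0,0],[0,0,-3,0,0,0],[0,0,-1,0,0,0]]'
python3 - <<'E'
from h import *
t=viewer.read_camera("wrist")[:,:,::-1];s=viewer.read_camera("scene")[:,:,::-1]
cv2.imwrite("pics/c7.png",np.hstack([cv2.resize(t[:,120:520],(400,400)),cv2.resize(s[60:260,260:460],(400,400))]))
E
```

```text
time_s: 15.88
position: [0.5373, 0.2669, 0.0927]
tool_rot: [3.142, -0.0, -3.139]
force: [0.2, -0.4, 0.4]
grip_width: 0.0849
finger_force: 0.0
time_s: 16.55
position: [0.5395, 0.2677, 0.2547]
tool_rot: [3.139, 0.009, -3.139]
force: [-0.0, 0.1, 1.2]
grip_width: 0.0852
finger_force: 0.0
```

View pics/c7.png

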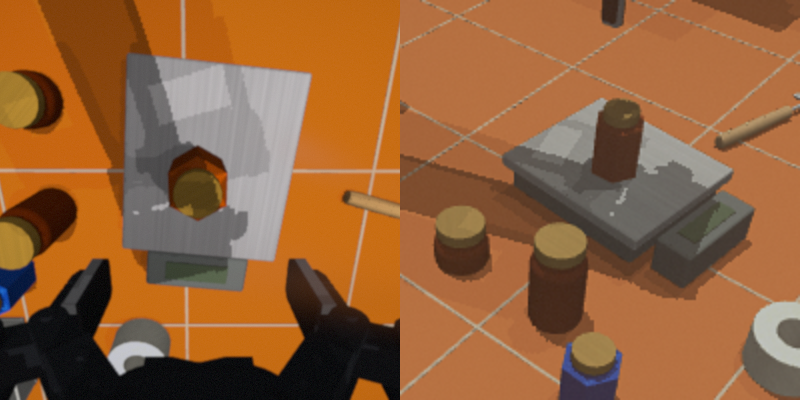

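The jar stands upright in the middle of the platform (right panel at (617,140)), and the gripper is clear above it.

```bash
python3 -c "from rig import arm; print(arm.hand_in())"
```

```text
the job is handed in; nothing more can be done
None
```

I pressed the honey jar fully down on the coding plate for over 2 s, then stood it upright in the middle of the scale platform, let go and handed the job in at about 17 s; I did not check the print on its underside.

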